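# Unload a tube carrier from the T-slot loading rail

### The arm

A 6-joint arm with a two-finger parallel gripper is mounted at the origin on a cart in front of the work surface, level with it; the furniture and walls round the work are solid. World frame = base frame: x ahead of the robot, y to its left, z up, the work surface at z = 0. Lengths are in mm, angles in rad, forces in N, time in s.
With the tool pointing down it reaches from about 425 to 950 mm from the base axis. Payload 14.7 kg.
Tool frame: the origin (TCP) lies on the centre line of the jaws, within the pads' length; the fingertips stand 25 mm ahead of it and the grasp point (between the pads) lies 6 mm ahead of it; z points along the fingers, y is the direction in which the jaws open and shut (so a half turn about z gives the same grasp; the last joint's range is limited). The gripper opens to 85 mm and grips with 20 to 120 N. Pads are 22 mm wide; open, the fingers measure 114 mm over their backs; the gripper's body (76 mm by 85 mm) begins 54 mm behind the grasp point. The pads swing forward as they close: fully open they stand 13 mm farther back than shut.
Start: joints at [-1.281, 0.48, 1.596, -0, 1.065, -0.047], TCP at [214.82, -613.469, 256.297] pointing down, gripper open.
Joint ranges: [-2.75, 2.75], [-0.82, 2.05], [0.23, 2.67], [-1.56, 4.7], [0.09, 2.69], [-2.92, 2.92]. Speed limits (rad/s): [1.89, 1.89, 2.39, 3.01, 3.01, 3.01].

### API

Orientations are given as a 3x3 rotation matrix whose columns are the frame's x, y, z axes.
In Python, from bench import bot gives the robot as it stands. The module is installed in compiled form; this text tells all that it offers.
- The arm moves only by the tool arm_command, never from a script. Its argument "targets" is one flat list of numbers, 6 for each row, row after row: the shift along the tool's x, y, z in mm, then the turn, a rotation vector about the tool's x, y, z in rad. In form: [tx, ty, tz, ax, ay, az, tx, ty, tz, ax, ay, az, ...]. A call has 1 to 10 rows; each row is the pose to reach, as a shift and turn from the pose measured when the call began, along the tool's axes at that moment; what a row does not reach only later rows make up. A row lasts 1/12 s, in which the tool goes at most 41.7 mm and 7.16 degrees, less where a joint would pass 70% of its speed; a pose out of reach is approached as far as the arm can. A call with a gripper value outside its range is refused whole. "gripper" is the opening, from 0 (shut) to 1 (fully open), set as the call begins (left out, the last holds). The fingers move at their own pace and stop on an object; the grip force is fixed at half the most. Time passes only in rows, so rows that repeat a pose let the fingers close. It gives the time, the measured TCP pose, the force and the opening at its end, in the units of the state.
- bot.observe(): the state, without advancing time (a new reading comes with each control period).
- bot.camera(name): name is "side" or "top" or "wrist"; returns (picture, depth): 400x640x3 uint8, blue, green, red; 400x640 float32, mm along the optical axis (not along the pixel's ray), 0 where there is no reading.
- bot.camera_params(name): a dict with "K" (3x3 intrinsics, pixels), "cam_to_world" (4x4, takes a point from camera to world coordinates). Camera axes: x right, y up, looking along -z (the intrinsics and any distortion apply to the point x, -y, -z); pixel columns grow to the right and rows downward; lengths in mm; the calibration is good to about 2 mm. A picture is of the moment at which its call begins: read the wrist's pose just before it. camera_params takes no time and is no camera call; for the wrist camera it gives the pose at the moment of the call.
- bot.job_done(): hands the job in, once; it reports no verdict.
The state is a dict: "clock": time; "q": joint angles; "qd": joint speeds; "tau": joint torques, N m; "ee_pos": TCP position; "tcp_rot": TCP orientation; "contact_force": force on the tool from outside, world axes, zero at the start; "wrist_torque": the same for the moment, N m; "opening": opening from 0.0 (shut) to 1.0 (fully open).
Only numpy, scipy, OpenCV 4.12 (cv2) and the standard library are available. Lean on these libraries where they do the work, as an engineer would, in place of code of your own. Each camera call takes 0.05 s, during which the arm holds its last target. There are 200 camera calls.

### The job

Unload the blue tube carrier: pull up the gate plunger's red grip and turn it so that it stays out, slide the blue carrier along the T-slot to the open pocket at the rail's end, lift it out and stand it upright in the free half of the brown card tray without letting it fall. Then turn the grip back so that the plunger drops home and keeps the white carrier in the rail. Leave the white carrier, the yellow-lidded cup and the other things on the bench where they are.

Things in the scene. Friction and masses are not known exactly. Their poses are not given: they have to be found in the camera images.
- rail: aluminium T-slot rail fixed on the bench, 400 mm long, 60 mm wide, top 22 mm above the bench. Origin: on the bench, on the slot's centre line, beside the plunger. y runs along the slot, x across. The slot is covered by lips from y = -0.032 m to +0.263 m; from -0.032 to the grey end stop at -0.113 m it is open above (the pocket): only there can a carrier be lifted out
- pocket (a point): slot floor in the pocket, 8 mm above the bench: the blue carrier stands over it when pushed against the end stop (toward the rail's -y); axes as the rail. Free to lift when within 15 mm of it along y
- plunger_grip (a point): centre of the red T-grip on the gate plunger: bar 50 mm long (its x axis; across the slot when locked), 14 mm thick, 18 mm high; 93 mm above the bench when locked, 60 mm to the rail's -x of the slot. Under it a 27 mm wide collar, top 66 mm above the bench, on a grey bracket 36 mm along y that reaches 86 mm from the slot's centre line
- plunger_pull (a joint): m by which the plunger is pulled up against its spring (5 N locked, 8 N out): 0 = locked, its pin blocks the carriers' ears; 0.016 = resting out on the collar; 0.020 = upper stop. Let go without turning, it springs back
- plunger_turn (a joint): turn of the red grip in rad, counter-clockwise from above: 0 = locked; 1.4 = stop. It turns only when pulled up by more than 16 mm. Past about 0.7 it rests on the collar and stays out; turned back to 0 it drops home by its spring
- blue_carrier_center (a point): centre of the blue carrier's rack: 84 mm long (y), 34 mm wide (x), 64 mm high; tube caps reach 51 mm above here. Under the rack an 8 mm base plate, 40 mm wide, with a 28 mm wide ear reaching 70 mm to -x, and a T-shaped foot (60 x 34 mm), underside 56 mm below here. 64 mm above the bench when in the rail. About 0.2 kg, slides easily
- white_carrier_center (a point): same point of a like carrier in white, farther back (rail +y) in the same slot, with at least 55 mm between the two racks; it stays there
- card_tray: open brown card tray, 170 mm (x) by 250 mm (y), walls 50 mm high and 3 mm thick, floor 3 mm; origin under its centre
- yellow_cup: sample cup with yellow lid, 49 mm wide, 60 mm tall, standing upright in the tray's -y half (its centre 60 mm or more from the tray's middle); origin under its centre
- timer: white bench timer, 62 x 62 x 19 mm, at the back; origin under its centre
- fix_bottle: white bottle with a blue cap, 44 mm wide, 115 mm tall, at the back; origin under its centre
- redcap_bottle: white bottle with a red cap, 48 mm wide, 104 mm tall, at the back; origin under its centre
- marker_pen: white marker pen with a blue cap, 135 mm long, 17 mm thick, lying at the front edge; origin under its centre
- petri_dish: lower of two stacked clear petri dishes, 60 mm wide, 14 mm high, near the front edge; origin under its centre
- petri_dish_2: upper of the two stacked petri dishes; origin under its centre
- boxed_cassettes: lower of two stacked white card boxes, 90 x 48 x 26 mm, back left; origin under its centre
- boxed_cassettes_2: upper of the two stacked white card boxes; origin under its centre
- blue_carrier: the whole blue carrier; origin under its foot, axes as its centre point
There are look-alikes about, which are no part of the job. Several things look just like the yellow_cup: the one meant starts farthest from the robot's base.

How it is judged:
By the outcome, as a careful person would: the job done as asked, in the order asked, and still so for the second after the job is handed in, with the robot touching nothing.
It also fails if it takes over 72 s, if anything falls off the work surface, if the arm or the gripper's body presses on something with over 40 N, if the wrist force passes 120 N, or if a joint passes its speed limit or range.

## Working session

There is one attempt and no reset: what is moved stays moved. The work goes in short steps, Python scripts to look and compute and a tool call to move; the robot and the scene stay as the last step left them, time stands still between calls to the robot, and variables do not carry over. Pictures are saved under pics/ and viewed, on a budget of 10 in all, crops included, one or two more only if the job needs it, and the job is handed in when it is done.

Besides the shell and the picture viewer there is one more tool, called after "Call:" as name(argument=value, ...), one argument or row to a line, values as JSON. arm_command: Moves the arm, as the interface text tells. Its arguments: {"type":"object","properties":{"targets":{"type":"array","items":{"type":"number"}},"gripper":{"type":"number"}},"required":["targets"]}

```bash
mkdir -p pics
cat > h.py <<'E'
import numpy as np, cv2
from bench import bot
def snap(name, fn):
    P=bot.camera_params(name); im,d=bot.camera(name)
    cv2.imwrite('pics/%s.png'%fn,im); np.savez('pics/%s.npz'%fn,im=im,d=d,K=P['K'],T=P['cam_to_world'])
    return im,d,P
def cloud(fn):
    z=np.load('pics/%s.npz'%fn); K,T,d=z['K'],z['T'],z['d']
    v,u=np.mgrid[:d.shape[0],:d.shape[1]]
    p=np.stack([(u-K[0,2])/K[0,0]*d,-(v-K[1,2])/K[1,1]*d,-d,np.ones_like(d)],-1)
    w=(p@T.T)[...,:3]; w[d==0]=np.nan
    return w,z['im']
E
python3 - <<'E'
from h import *
for n in ['top','side']:
    im,d,P=snap(n,n+'0'); print(n,P['K'].tolist(),np.round(P['cam_to_world'],3).tolist(),[k for k in P],(d>0).mean())
s=bot.observe(); print(s['clock'],s['tcp_rot'],s['opening'],s['contact_force'])
E
```

```text
top [[473.0068283256224, 0.0, 321.1168828778237], [0.0, 473.0068283256224, 198.5384624361516], [0.0, 0.0, 1.0]] [[-0.009, 0.984, -0.18, 282.956], [-1.0, -0.012, -0.012, -54.399], [-0.014, 0.179, 0.984, 1510.772], [0.0, 0.0, 0.0, 1.0]] ['K', 'cam_to_world'] 0.9959375
side [[497.95075509295344, 0.0, 320.3318563229474], [0.0, 497.95075509295344, 203.23918893837964], [0.0, 0.0, 1.0]] [[-0.892, 0.298, -0.341, -36.212], [-0.452, -0.56, 0.694, 1071.935], [0.016, 0.773, 0.634, 1098.449], [0.0, 0.0, 0.0, 1.0]] ['K', 'cam_to_world'] 0.9960078125
0.1 [[ 9.43818750e-01  3.30463425e-01 -3.04334692e-04]
 [ 3.30463562e-01 -9.43818217e-01  1.00382795e-03]
 [ 4.44917958e-05 -1.04800317e-03 -9.99999450e-01]] 1.0018342978050765 [0.36619445 0.75932568 0.83886156]
```

View pics/top0.png

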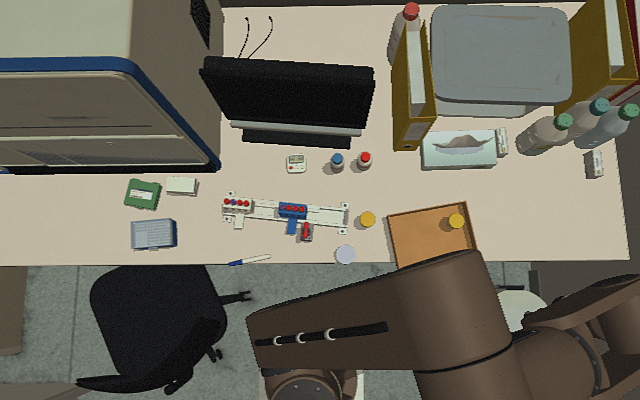

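View pics/side0.png

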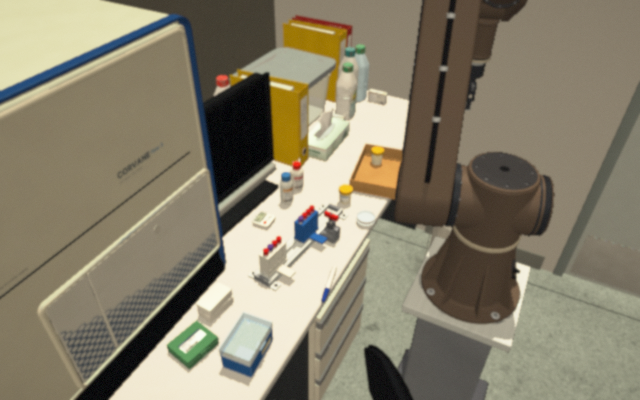

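The top view shows the rail running along the image columns: white carrier at about (237,205), blue at (292,211), red grip at (306,231), pocket towards (335,215). The tray is at about (432,235), with the cup at (456,221) in its right half. The side view agrees.

Run:
```python
from h import *
w,im=cloud('top0')
c=im[165:275,210:480]; cv2.imwrite('pics/top0c.png',cv2.resize(c,None,fx=2.96,fy=2.96,interpolation=cv2.INTER_CUBIC))
hsv=cv2.cvtColor(im,cv2.COLOR_BGR2HSV)
def rep(n,u0,u1,v0,v1,lo,hi,m):
    s=np.zeros(im.shape[:2],bool); s[v0:v1,u0:u1]=1
    W=w
    k=s&m&(W[...,2]>lo)&(W[...,2]<hi); p=W[k]
    if len(p)<3: print(n,len(p)); return
    r=cv2.minAreaRect(p[:,:2].astype(np.float32)); print(n,len(p),'mean',p.mean(0).round(1),'rect',np.round(r[0],1),np.round(r[1],1),round(r[2],1),'z',np.percentile(p[:,2],[5,50,95]).round(1))
H,S,V=[hsv[...,i].astype(int) for i in range(3)]
one=np.ones_like(H,bool); red=((H<8)|(H>172))&(S>120); blue=(H>100)&(H<125)&(S>120); yel=(H>15)&(H<35)&(S>150)
rep('bench',330,360,240,250,-20,20,one)
rep('railtop',215,355,185,250,17,27,one)
rep('redgrip',296,318,218,245,75,120,red)
rep('gripall',296,318,218,245,70,120,one)
rep('blue rack top',275,312,195,245,85,130,one)
rep('blue ear',275,312,218,245,15,50,blue)
rep('white top',215,260,190,230,85,130,one)
rep('tray walls',375,490,195,270,40,58,one)
rep('tray floor',380,485,200,268,-5,12,(H<25)&(S>80))
rep('cup',440,475,208,235,50,70,yel)
rep('cup2',355,380,208,235,50,70,yel)
```

```text
bench 236 mean [ 411.5 -107.4   -0.5] rect [ 409.1 -109. ] [92.8 29.6] 89.0 z [-6.  -0.1  4.2]
railtop 868 mean [504.3  59.2  21.9] rect [484.   66.9] [431.7 131.9] 81.1 z [17.9 21.9 26.3]
redgrip 64 mean [446.2  11.  100.5] rect [446.8  11.9] [14.4 45.8] 83.6 z [ 95.2 100.6 107.1]
gripall 81 mean [445.7  10.2  99.7] rect [446.   11.3] [15.7 47.3] 88.0 z [ 89.  100.5 107.3]
blue rack top 393 mean [498.2  42.6 101.6] rect [478.2  48.8] [ 97.9 102.2] 83.1 z [ 91.   98.7 116.6]
blue ear 135 mean [469.7  55.6  31.8] rect [468.   43.8] [52.9 51.2] 84.6 z [27.  31.7 37.3]
white top 316 mean [530.6 217.2 102.3] rect [532.2 218.7] [85.6 34.6] 83.2 z [ 90.5  98.3 117.1]
tray walls 310 mean [ 469.  -389.2   48.4] rect [ 438.6 -362.5] [168.2 294.5] 12.9 z [41.  48.3 56.4]
tray floor 3330 mean [ 439.2 -375.1    2.6] rect [ 440.8 -379.5] [172.3 250. ] 10.0 z [-2.7  2.4  8.3]
cup 195 mean [ 473.9 -451.6   61.2] rect [ 474.7 -451.2] [45.1 47. ] 41.6 z [54.8 61.4 66.5]
cup2 180 mean [ 482.4 -177.8   58.8] rect [ 481.9 -177.6] [43.9 43.8] 85.6 z [53.5 58.9 63.7]
```

View pics/top0c.png

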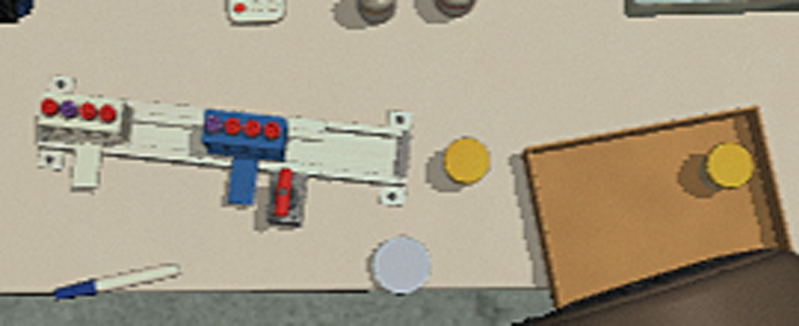

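```bash
cat >> h.py <<'E'
from scipy.spatial.transform import Rotation as Ro
def Rd(psi):
    a=np.radians(psi); return np.array([[np.cos(a),np.sin(a),0],[np.sin(a),-np.cos(a),0],[0,0,-1]])
def delta(x,y,z,psi,s=None):
    "row for TCP target in world, tool down with tool-x yaw psi deg"
    s=s or bot.observe(); R=np.array(s['tcp_rot'])
    t=R.T@(np.array([x,y,z])-s['ee_pos']); r=Ro.from_matrix(R.T@Rd(psi)).as_rotvec()
    print('row',t.round(1).tolist()+r.round(4).tolist(),'q',np.round(s['q'],2),'clk',round(s['clock'],2))
E
python3 - <<'E'
from h import *
w,im=cloud('top0'); 
def rect(u0,u1,v0,v1,lo,hi,f=None):
    p=w[v0:v1,u0:u1].reshape(-1,3); c=im[v0:v1,u0:u1].reshape(-1,3).astype(int)
    k=(p[:,2]>lo)&(p[:,2]<hi)
    if f is not None:k&=f(c)
    p=p[k]; r=cv2.minAreaRect(p[:,:2].astype(np.float32)); print(len(p),np.round(r[0],1),np.round(r[1],1),round(r[2],1),p.mean(0).round(1))
rect(275,312,195,219,90,130); rect(215,260,190,230,90,130)
P=bot.camera_params('wrist'); s=bot.observe()
R=np.array(s['tcp_rot']); print('cam in tool',(R.T@(P['cam_to_world'][:3,3]-s['ee_pos'])).round(1),(R.T@P['cam_to_world'][:3,:3]).round(3).tolist(),P['K'].round(0).tolist())
delta(430,-300,290,-6.7); delta(450,0,290,-6.7)
E
```

```text
303 [512.5  51.5] [84.  34.8] 83.1 [511.4  50.6 102.4]
303 [532.2 218.7] [85.6 34.6] 83.2 [530.8 217.5 102.9]
cam in tool [ 7.090e+01 -1.000e-01 -1.181e+02] [[0.0, 0.959, 0.282], [1.0, -0.0, -0.0], [-0.0, 0.282, -0.959]] [[306.0, 0.0, 319.0], [0.0, 306.0, 204.0], [0.0, 0.0, 1.0]]
row [306.7, -224.5, -34.0, -0.001, 0.0002, 0.4537] q [-1.28  0.48  1.6  -0.    1.07 -0.05] clk 0.1
row [424.7, -501.0, -33.7, -0.001, 0.0002, 0.4537] q [-1.28  0.48  1.6  -0.    1.07 -0.05] clk 0.1
```

Call:
arm_command(
  targets=[307, -224, -34, 0, 0, 0.454, 307, -224, -34, 0, 0, 0.454, 307, -224, -34, 0, 0, 0.454, 307, -224, -34, 0, 0, 0.454, 307, -224, -34, 0, 0, 0.454, 307, -224, -34, 0, 0, 0.454, 307, -224, -34, 0, 0, 0.454, 307, -224, -34, 0, 0, 0.454, 307, -224, -34, 0, 0, 0.454, 307, -224, -34, 0, 0, 0.454],
  gripper=0.45,
)

```text
clock: 0.93
ee_pos: [432.7, -296.1, 290.4]
tcp_rot: [[0.993, -0.115, 0.001], [-0.115, -0.993, 0.002], [0.0, -0.002, -1.0]]
contact_force: [0.5, -0.5, 0.2]
opening: 0.449
```

Run:
```python
from h import *
snap('wrist','w0'); delta(455,0,290,-6.7)
```

```text
row [-11.5, -297.2, 0.9, -0.0018, -0.0002, 0.0031] q [-0.66  0.27  1.84  0.    1.03  1.02] clk 0.98
```

Call:
arm_command(
  targets=[-11, -297, 1, 0, 0, 0.003, -11, -297, 1, 0, 0, 0.003, -11, -297, 1, 0, 0, 0.003, -11, -297, 1, 0, 0, 0.003, -11, -297, 1, 0, 0, 0.003, -11, -297, 1, 0, 0, 0.003, -11, -297, 1, 0, 0, 0.003, -11, -297, 1, 0, 0, 0.003, -11, -297, 1, 0, 0, 0.003, -11, -297, 1, 0, 0, 0.003],
)

```text
clock: 1.82
ee_pos: [455.4, -0.2, 289.7]
tcp_rot: [[0.993, -0.115, 0.0], [-0.115, -0.993, 0.001], [-0.0, -0.001, -1.0]]
contact_force: [0.5, -0.0, 0.1]
opening: 0.451
```

Run:
```python
from h import *
snap('wrist','w1')
w,im=cloud('w1')
b=im.astype(int); red=(b[...,2]>110)&(b[...,1]<70)&(b[...,0]<70)
for lo,hi,xm in [(95,112,480)]:
    k=red&(w[...,2]>lo)&(w[...,2]<hi)&(w[...,0]<xm); p=w[k]; r=cv2.minAreaRect(p[:,:2].astype(np.float32)); print('grip',k.sum(),r,np.median(p,0).round(1))
    print(np.argwhere(k).min(0),np.argwhere(k).max(0))
k=(w[...,2]>85)&(w[...,2]<105)&(w[...,0]>485)&(w[...,1]>-10)&(w[...,1]<110); p=w[k]; r=cv2.minAreaRect(p[:,:2].astype(np.float32)); print('rack',k.sum(),r,p.mean(0))
# tray from w0
w,im=cloud('w0')
k=(w[...,2]>42)&(w[...,2]<58)&(w[...,1]<-225); p=w[k]; 
cup=im.astype(int); y=(cup[...,0]<80)&(cup[...,2]>150)&(cup[...,1]>110)&k
q=w[y]; print('cupish',len(q),q.mean(0) if len(q) else 0)
h=im.astype(int)
f=(w[...,2]>-4)&(w[...,2]<10)&(h[...,2]-h[...,0]>50)&(w[...,1]<-225); p=w[f]; print('tray floor',f.sum(),cv2.minAreaRect(p[:,:2].astype(np.float32)))
f=(w[...,2]>40)&(w[...,2]<60)&(h[...,2]-h[...,0]>35)&(w[...,1]<-225); p=w[f]; print('tray walls',f.sum(),cv2.minAreaRect(p[:,:2].astype(np.float32)),p.min(0),p.max(0))
delta(446,12,94,-6.7)
```

```text
grip 435 ((446.23577880859375, 9.432867050170898), (12.559588432312012, 47.16289520263672), 82.6996078491211) [448.7   9.8 101.8]
[173 305] [217 317]
rack 1834 ((510.2593688964844, 50.68545913696289), (84.35061645507812, 33.585289001464844), 83.3853988647461) [511.10885736  48.17839516  96.48800506]
cupish 226 [ 385.0005172  -367.92732764   50.07301701]
tray floor 21281 ((424.4801940917969, -392.1331481933594), (191.0511474609375, 288.4466247558594), 8.542743682861328)
tray walls 3184 ((433.52392578125, -381.9881591796875), (169.9550323486328, 250.3297882080078), 9.744036674499512) [ 329.52232513 -518.66902269   40.00577695] [ 538.08789559 -245.11693481   59.99369056]
row [-10.8, -11.5, 195.7, -0.0014, 0.0002, 0.0005] q [-0.07  0.17  1.98  0.    0.99  1.62] clk 1.87
```

View pics/w1.png

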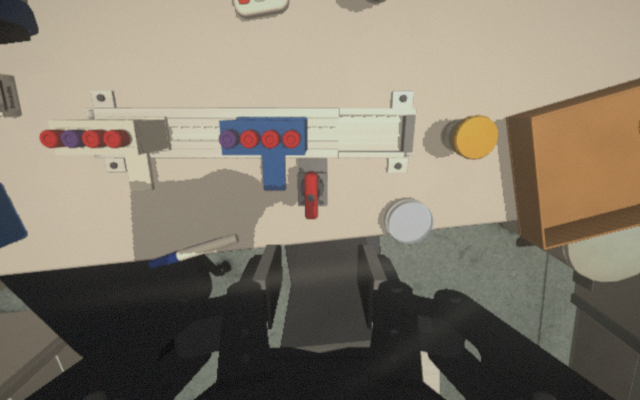

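View pics/w0.png

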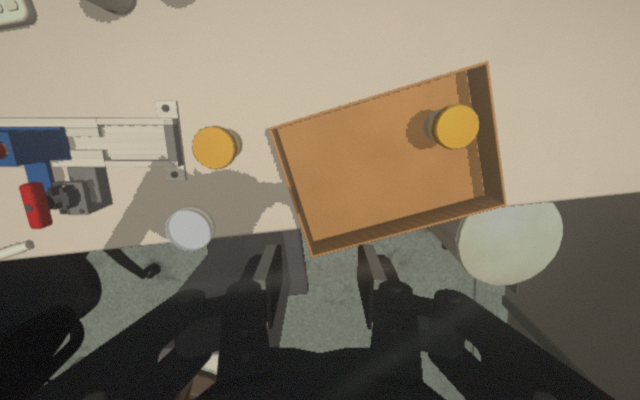

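Viewed 5 pictures so far. In w1 the grip is at (312,195), the blue rack at (264,135) and the pocket at (375,130); in w0 the tray is clear in its left half. The sizes check out: tray 170x250, rack 84x34, bar 47x13. Next I lower onto the grip.

Call:
arm_command(
  targets=[-10, -10, 40, 0, 0, 0, -10, -10, 80, 0, 0, 0, -10, -10, 115, 0, 0, 0, -10, -10, 145, 0, 0, 0, -10, -10, 165, 0, 0, 0, -10, -10, 178, 0, 0, 0, -10, -10, 186, 0, 0, 0, -10, -10, 190, 0, 0, 0, -10, -10, 190, 0, 0, 0, -10, -10, 190, 0, 0, 0],
)

```text
clock: 2.7
ee_pos: [447.0, 9.9, 100.3]
tcp_rot: [[0.993, -0.117, 0.001], [-0.117, -0.993, 0.001], [0.001, -0.001, -1.0]]
contact_force: [-0.2, -0.6, -0.2]
opening: 0.45
```

Call:
arm_command(
  targets=[0, 0, 0, 0, 0, 0, 0, 0, 0, 0, 0, 0, 0, 0, 0, 0, 0, 0, 0, 0, 0, 0, 0, 0, 0, 0, 0, 0, 0, 0, 0, 0, 0, 0, 0, 0],
  gripper=0,
)

```text
clock: 3.2
ee_pos: [447.7, 9.8, 101.2]
tcp_rot: [[0.993, -0.117, 0.003], [-0.117, -0.993, 0.001], [0.002, -0.001, -1.0]]
contact_force: [-0.3, -1.5, 8.4]
opening: 0.15
```

Run:
```python
from h import *
snap('wrist','w2'); delta(446.5,10.5,118,-6.7); s=bot.observe(); print(s['ee_pos'],s['contact_force'],s['wrist_torque'],s['opening'])
```

```text
row [-1.3, -0.5, -16.8, -0.0014, -0.0024, 0.0001] q [-0.05  0.45  2.19  0.    0.5   1.64] clk 3.25
[447.74033138   9.84927204 101.16109956] [-0.48541407 -1.4952443   9.52613577] [-0.32711764  0.14338772 -0.02136886] 0.15232758583661468
```

View pics/w2.png

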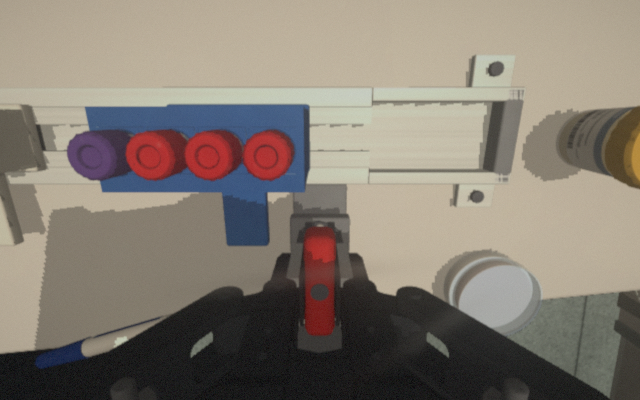

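The grip is held: opening 0.15 is about 13 mm, and the bar lies between the fingers at (320,280). Now I pull it up.

Call:
arm_command(
  targets=[-0.7, 0, -5, 0, 0, 0, -0.7, 0, -10, 0, 0, 0, -0.7, 0, -14, 0, 0, 0, -0.7, 0, -17, 0, 0, 0, -0.7, 0, -18.5, 0, 0, 0, -0.7, 0, -18.5, 0, 0, 0],
)

```text
clock: 3.75
ee_pos: [447.4, 9.9, 120.1]
tcp_rot: [[0.993, -0.117, 0.004], [-0.117, -0.993, 0.001], [0.004, -0.002, -1.0]]
contact_force: [3.3, -1.2, -8.3]
opening: 0.153
```

Call:
arm_command(
  targets=[0, 0, 0, 0, 0, -0.11, 0, 0, 0, 0, 0, -0.22, 0, 0, 0, 0, 0, -0.33, 0, 0, 0, 0, 0, -0.44, 0, 0, 0, 0, 0, -0.55, 0, 0, 0, 0, 0, -0.66, 0, 0, 0, 0, 0, -0.77, 0, 0, 0, 0, 0, -0.88, 0, 0, 0, 0, 0, -0.99, 0, 0, 0, 0, 0, -1.1],
)

```text
clock: 4.58
ee_pos: [446.6, 11.0, 119.8]
tcp_rot: [[0.551, 0.835, 0.002], [0.835, -0.551, 0.002], [0.003, 0.0, -1.0]]
contact_force: [1.3, 18.4, -8.5]
opening: 0.152
```

Call:
arm_command(
  targets=[0, 0, 0, 0, 0, -0.1, 0, 0, 0, 0, 0, -0.2, 0, 0, 0, 0, 0, -0.2, 0, 0, 0, 0, 0, -0.2],
)

```text
clock: 4.92
ee_pos: [446.2, 11.6, 119.4]
tcp_rot: [[0.373, 0.928, 0.001], [0.928, -0.373, 0.003], [0.003, -0.0, -1.0]]
contact_force: [3.3, 9.3, -8.0]
opening: 0.154
```

Run:
```python
from h import *
snap('wrist','w3'); s=bot.observe(); print(s['ee_pos'],s['tcp_rot'],s['contact_force'],s['wrist_torque'],s['opening'],s['q'])
```

```text
[446.1995973   11.6393469  119.45290293] [[ 3.73969964e-01  9.27440093e-01  1.15753086e-03]
 [ 9.27434273e-01 -3.73971723e-01  3.28927314e-03]
 [ 3.48348759e-03 -1.56555570e-04 -9.99993920e-01]] [ 2.9884289   9.06668609 -8.96823226] [ 1.68856615 -0.57267307  0.03331991] 0.15350763907205991 [-0.04445496  0.4173599   2.17869363  0.00644274  0.5445381   0.33332388]
```

Call:
arm_command(
  targets=[0, 0, 1, 0, 0, 0, 0, 0, 2, 0, 0, 0, 0, 0, 2.5, 0, 0, 0, 0, 0, 2.5, 0, 0, 0],
)

```text
clock: 5.3
ee_pos: [446.2, 11.9, 117.0]
tcp_rot: [[0.374, 0.927, 0.001], [0.927, -0.374, 0.004], [0.004, -0.0, -1.0]]
contact_force: [2.1, 6.0, 0.5]
opening: 0.153
```

Call:
arm_command(
  targets=[0, 0, 0, 0, 0, 0, 0, 0, 0, 0, 0, 0, 0, 0, 0, 0, 0, 0, 0, 0, 0, 0, 0, 0],
  gripper=0.35,
)

```text
clock: 5.63
ee_pos: [446.0, 11.8, 117.0]
tcp_rot: [[0.374, 0.927, 0.001], [0.927, -0.374, 0.004], [0.004, -0.001, -1.0]]
contact_force: [-0.0, -0.9, 0.0]
opening: 0.35
```

Call:
arm_command(
  targets=[0, 0, -8, 0, 0, 0, 0, 0, -20, 0, 0, 0, 0, 0, -50, 0, 0, 0, 0, 0, -85, 0, 0, 0, 0, 0, -90, 0, 0, 0, 0, 0, -90, 0, 0, 0],
)

```text
clock: 6.13
ee_pos: [447.2, 11.4, 209.6]
tcp_rot: [[0.374, 0.927, 0.005], [0.927, -0.374, 0.003], [0.005, 0.004, -1.0]]
contact_force: [0.9, -0.1, -0.1]
opening: 0.354
```

Run:
```python
from h import *
snap('wrist','w4'); w,im=cloud('w4')
b=im.astype(int); red=(b[...,2]>110)&(b[...,1]<70)&(b[...,0]<70)
k=red&(w[...,2]>95)&(w[...,2]<130)&(w[...,0]<485); p=w[k]; print('grip',k.sum(),cv2.minAreaRect(p[:,:2].astype(np.float32)),np.median(p,0))
k=(w[...,2]>85)&(w[...,2]<105)&(w[...,0]>488)&(w[...,1]>-10)&(w[...,1]<115); p=w[k]; print('rack',k.sum(),cv2.minAreaRect(p[:,:2].astype(np.float32)))
s=bot.observe(); print(s['ee_pos'],s['contact_force'])
delta(510.5,50.7,200,83.3)
```

```text
grip 656 ((445.18475341796875, 10.652284622192383), (47.63670349121094, 12.499340057373047), 67.36627960205078) [447.62475312  19.56991539 117.49044477]
rack 3318 ((510.321044921875, 50.9488639831543), (84.48284912109375, 34.4834098815918), 83.33891296386719)
[446.3448201   11.42852709 208.06470285] [-0.0157541   0.1514835  -0.32803453]
row [60.4, 44.8, 8.4, 0.0022, -0.0041, -0.2666] q [-0.05  0.26  2.1   0.01  0.78  0.33] clk 6.18
```

View pics/w4.png

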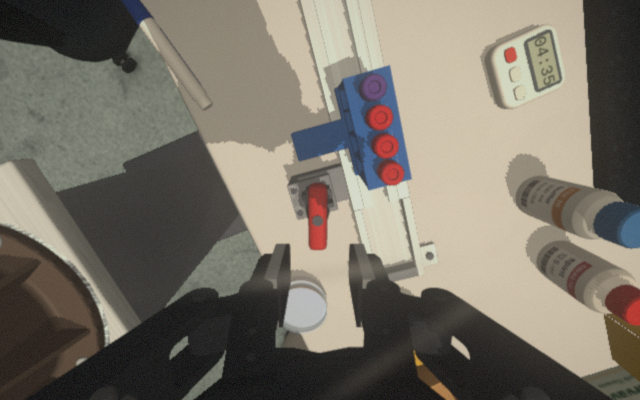

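The grip stays out at 74° with its top at z 117.5, shown at (317,215); the rack has not moved. Before sliding past it, I check how wide the gripper's knuckles are at that height.

Run:
```python
from h import *
w,im=cloud('w4'); s=bot.observe(); R=np.array(s['tcp_rot']); t=((w-s['ee_pos'])@R).reshape(-1,3)
for z in range(25,-90,-8):
    k=(t[:,2]<z)&(t[:,2]>=z-8)&(abs(t[:,1])<90)&(abs(t[:,0])<50); p=t[k]
    if len(p)>5: print(z,len(p),'y',p[:,1].min().round(),p[:,1].max().round(),'x',p[:,0].min().round(),p[:,0].max().round())
```

```text
25 141 y -21.0 22.0 x -11.0 11.0
17 486 y -28.0 29.0 x -11.0 12.0
9 615 y -28.0 29.0 x -11.0 12.0
1 728 y -28.0 29.0 x -11.0 12.0
-7 901 y -28.0 29.0 x -11.0 12.0
-15 1152 y -44.0 43.0 x -10.0 14.0
-23 2619 y -48.0 49.0 x -12.0 14.0
-31 6537 y -52.0 52.0 x -13.0 14.0
-39 4261 y -57.0 56.0 x -13.0 18.0
-47 7922 y -59.0 60.0 x -12.0 18.0
-55 9815 y -63.0 64.0 x -3.0 19.0
-63 6910 y -65.0 65.0 x 8.0 20.0
-71 1758 y -21.0 20.0 x 17.0 21.0
```

Call:
arm_command(
  targets=[20, 15, 5, 0, 0, -0.1, 40, 30, 5, 0, 0, -0.2, 60.4, 44.8, 8, 0, 0, -0.266, 60.4, 44.8, 8, 0, 0, -0.266, 60.4, 44.8, 8, 0, 0, -0.266],
  gripper=0.65,
)

```text
clock: 6.6
ee_pos: [510.3, 51.2, 198.8]
tcp_rot: [[0.116, 0.993, 0.001], [0.993, -0.116, 0.003], [0.003, 0.0, -1.0]]
contact_force: [-0.9, -0.9, -0.3]
opening: 0.651
```

Run:
```python
from h import *
delta(510.4,50.8,94,83.3); s=bot.observe(); print(s['ee_pos'],s['opening'])
```

```text
row [-0.7, 0.1, 104.7, 0.0002, -0.0033, 0.0003] q [0.04 0.36 1.97 0.   0.81 0.15] clk 6.6
[510.28027688  51.21209326 198.75152449] 0.6505098920633539
```

Knuckles widen to ±44–52 mm from 15 mm above the TCP, so I grip the rack high, at TCP z about 102, to clear the grip bar (nearest edge −46 mm, top 118).

Call:
arm_command(
  targets=[-0.7, 0, 35, 0, -0.003, 0, -0.7, 0, 65, 0, -0.003, 0, -0.7, 0, 82, 0, -0.003, 0, -0.7, 0, 92, 0, -0.003, 0, -0.7, 0, 96.5, 0, -0.003, 0, -0.7, 0, 96.5, 0, -0.003, 0, -0.7, 0, 96.5, 0, -0.003, 0],
)

```text
clock: 7.18
ee_pos: [510.4, 50.7, 102.8]
tcp_rot: [[0.117, 0.993, 0.001], [0.993, -0.117, 0.0], [0.0, 0.0, -1.0]]
contact_force: [-0.3, -0.2, 0.1]
opening: 0.652
```

Call:
arm_command(
  targets=[0, 0, 0, 0, 0, 0, 0, 0, 0, 0, 0, 0, 0, 0, 0, 0, 0, 0, 0, 0, 0, 0, 0, 0, 0, 0, 0, 0, 0, 0],
  gripper=0,
)

```text
clock: 7.6
ee_pos: [511.0, 50.7, 104.1]
tcp_rot: [[0.117, 0.993, 0.003], [0.993, -0.117, 0.0], [0.001, 0.002, -1.0]]
contact_force: [-1.9, -1.0, 11.8]
opening: 0.38
```

Run:
```python
from h import *
s=bot.observe(); print(s['ee_pos'],s['opening'],s['contact_force'],s['wrist_torque'])
o=np.array(s['ee_pos']); u=np.array([.1164,.9932,0]); g=o-118*u; delta(*g,83.3)
```

```text
[510.98946808  50.70482787 104.12522557] 0.38049570784339865 [-1.88446795 -0.95163929 11.76226041] [-0.08679012  0.38894653 -0.01007315]
row [-118.0, 0.0, -0.1, 0.0025, -0.0006, -0.0001] q [0.04 0.51 2.04 0.   0.59 0.16] clk 7.6
```

Call:
arm_command(
  targets=[-5, 0, -0.7, 0, 0, 0, -12, 0, -0.7, 0, 0, 0, -20, 0, -0.7, 0, 0, 0, -28, 0, -0.7, 0, 0, 0, -36, 0, -0.7, 0, 0, 0, -43, 0, -0.7, 0, 0, 0, -48, 0, -0.7, 0, 0, 0, -50, 0, -0.7, 0, 0, 0],
)

```text
clock: 8.27
ee_pos: [505.0, 0.1, 104.7]
tcp_rot: [[0.118, 0.993, 0.002], [0.993, -0.118, 0.0], [0.001, 0.002, -1.0]]
contact_force: [0.6, -0.1, -1.7]
opening: 0.378
```

Call:
arm_command(
  targets=[-6, 0, 0, 0, 0, 0, -14, 0, 0, 0, 0, 0, -22, 0, 0, 0, 0, 0, -30, 0, 0, 0, 0, 0, -38, 0, 0, 0, 0, 0, -46, 0, 0, 0, 0, 0, -53, 0, 0, 0, 0, 0, -57, 0, 0, 0, 0, 0, -60, 0, 0, 0, 0, 0, -60, 0, 0, 0, 0, 0],
)

```text
clock: 9.1
ee_pos: [497.9, -60.1, 104.7]
tcp_rot: [[0.118, 0.993, 0.002], [0.993, -0.118, 0.0], [0.001, 0.002, -1.0]]
contact_force: [-0.7, -0.4, -1.8]
opening: 0.382
```

Call:
arm_command(
  targets=[-2, 0, 0, 0, 0, 0, -4, 0, 0, 0, 0, 0, -5, 0, 0, 0, 0, 0, -6, 0, 0, 0, 0, 0],
)

```text
clock: 9.43
ee_pos: [497.2, -66.0, 104.7]
tcp_rot: [[0.118, 0.993, 0.002], [0.993, -0.118, 0.0], [0.001, 0.002, -1.0]]
contact_force: [-0.2, -0.3, -2.1]
opening: 0.382
```

Run:
```python
from h import *
im,d,P=snap('wrist','w5'); s=bot.observe(); print(s['ee_pos'],s['opening'],s['contact_force'],s['wrist_torque'],s['clock'])
delta(498,-67,104,83.3)
```

```text
[497.17131224 -66.09867532 104.68017297] 0.3809152227387841 [ 0.56682411 -0.48126926 -0.88434811] [-0.04245323 -0.0171     -0.02116112] 9.4833
row [-0.8, 0.9, 0.7, 0.0022, -0.0005, -0.0015] q [-0.19  0.5   2.07  0.    0.57 -0.08] clk 9.48
```

View pics/w5.png

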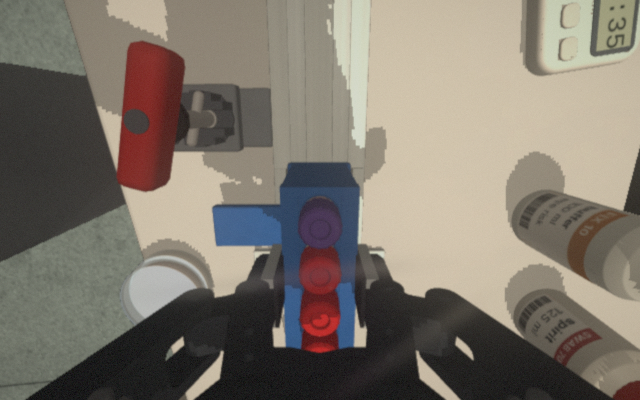

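Blue sits in the pocket with its ear past the bracket and the grip still turned out. Now I lift it (7 pictures used).

Call:
arm_command(
  targets=[0, 0, -4, 0, 0, 0, 0, 0, -9, 0, 0, 0, 0, 0, -15, 0, 0, 0, 0, 0, -22, 0, 0, 0, 0, 0, -30, 0, 0, 0, 0, 0, -30, 0, 0, 0],
)

```text
clock: 9.98
ee_pos: [498.0, -66.2, 136.5]
tcp_rot: [[0.118, 0.993, 0.005], [0.993, -0.118, -0.0], [0.0, 0.005, -1.0]]
contact_force: [1.1, 0.3, -1.8]
opening: 0.383
```

Call:
arm_command(
  targets=[0, 0, -10, 0, 0, 0, 0, 0, -25, 0, 0, 0, 0, 0, -45, 0, 0, 0, 0, 0, -65, 0, 0, 0, 0, 0, -80, 0, 0, 0, 0, 0, -90, 0, 0, 0, 0, 0, -90, 0, 0, 0, 0, 0, -90, 0, 0, 0],
)

```text
clock: 10.65
ee_pos: [497.6, -66.2, 226.5]
tcp_rot: [[0.118, 0.993, 0.005], [0.993, -0.118, -0.0], [0.0, 0.005, -1.0]]
contact_force: [-0.7, -0.2, -2.9]
opening: 0.379
```

Run:
```python
from h import *
s=bot.observe(); print(s['ee_pos'],s['opening'],s['contact_force'])
a=np.radians(9.74); X=np.array([np.cos(a),np.sin(a)]); Y=np.array([-np.sin(a),np.cos(a)])
T=np.array([433.5,-382])+60*Y+22*X; print('target',T)
delta(T[0],T[1],224,83.3+6.7+9.74)
snap('top','top1')
```

```text
[497.64684568 -66.21757683 226.49990452] 0.37867678018081274 [-0.68462374 -0.23054766 -2.93055931]
target [ 445.03223387 -319.14295917]
row [-257.4, -22.4, 2.3, 0.0054, 0.0005, -0.2882] q [-0.19  0.31  1.97  0.    0.86 -0.08] clk 10.65
```

Call:
arm_command(
  targets=[-6, 0, 0, 0, 0, -0.01, -18, -2, 0, 0, 0, -0.03, -34, -3, 0, 0, 0, -0.05, -52, -5, 0, 0, 0, -0.07, -72, -6, 1, 0, 0, -0.09, -94, -8, 1, 0, 0, -0.11, -116, -10, 1, 0, 0, -0.14, -138, -12, 1, 0, 0, -0.17, -160, -14, 1, 0, 0, -0.19, -180, -16, 1, 0, 0, -0.21],
)

```text
clock: 11.53
ee_pos: [459.1, -244.4, 223.6]
tcp_rot: [[-0.093, 0.996, 0.003], [0.996, 0.093, 0.001], [0.0, 0.003, -1.0]]
contact_force: [-0.3, 0.3, -1.4]
opening: 0.382
```

Run:
```python
from h import *
s=bot.observe(); print(s['ee_pos'],s['opening'],s['contact_force'])
delta(445,-319.1,224,99.74)
```

```text
[ 459.10852807 -244.35689583  223.59538733] 0.38194230209671337 [-0.28143725  0.25206908 -1.41453915]
row [-73.1, -21.0, -0.5, 0.0026, -0.0003, -0.0768] q [-0.55  0.34  1.93  0.    0.87 -0.64] clk 11.53
```

Call:
arm_command(
  targets=[-18, -5, 0, 0, 0, -0.02, -36, -10, 0, 0, 0, -0.04, -52, -15, 0, 0, 0, -0.06, -64, -19, 0, 0, 0, -0.077, -71, -21, 0, 0.002, 0, -0.077, -73, -21, 0, 0.003, 0, -0.077, -73, -21, 0, 0.003, 0, -0.077, -73, -21, 0, 0.003, 0, -0.077],
)

```text
clock: 12.2
ee_pos: [444.9, -318.4, 223.1]
tcp_rot: [[-0.169, 0.986, -0.001], [0.986, 0.169, 0.001], [0.001, -0.001, -1.0]]
contact_force: [-0.8, -0.4, -1.3]
opening: 0.38
```

Run:
```python
from h import *
s=bot.observe(); print(s['ee_pos'],s['opening'],s['contact_force'])
snap('wrist','w6')
delta(445,-319.1,101.7,99.74)
w,im=cloud('w6'); h=im.astype(int)
f=(w[...,2]>40)&(w[...,2]<58)&(h[...,2]-h[...,0]>35)&(w[...,1]<-225); p=w[f]; print('tray walls',f.sum(),cv2.minAreaRect(p[:,:2].astype(np.float32)))
f=(h[...,0]-h[...,2]>50)&(w[...,2]>80); p=w[f]; print('blue',f.sum(),p.min(0),p.max(0),[np.percentile(p[:,i],[1,50,99]).round(1).tolist() for i in range(3)])
```

```text
[ 444.93848958 -318.4312623   223.12755   ] 0.38008451036031676 [-0.8193576  -0.41937617 -1.29089792]
row [-1.0, -0.1, 121.5, -0.0007, -0.001, 0.0004] q [-0.68  0.38  1.87  0.    0.9  -0.85] clk 12.25
tray walls 3259 ((561.0366821289062, -359.3059997558594), (429.6905517578125, 249.80250549316406), 9.749371528625488)
blue 4761 [ 373.65218406 -360.23934655  149.53082128] [ 466.99036813 -292.95736243  272.64450764] [[375.8, 417.5, 465.2], [-357.7, -329.3, -301.9], [150.4, 152.8, 216.5]]
```

View pics/w6.png

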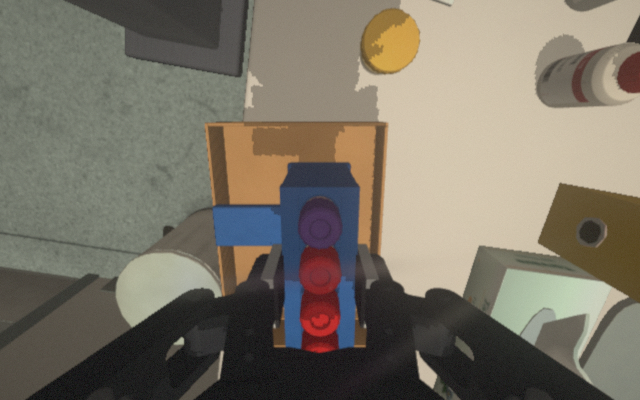

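The carrier hangs straight over the free +y half, at (320,260), with its ear at (250,225) inside the tray walls. Lowering it.

Call:
arm_command(
  targets=[-1, 0, 10, 0, 0, 0, -1, 0, 28, 0, 0, 0, -1, 0, 48, 0, 0, 0, -1, 0, 66, 0, 0, 0, -1, 0, 82, 0, 0, 0, -1, 0, 95, 0, 0, 0, -1, 0, 105, 0, 0, 0, -1, 0, 111, 0, 0, 0, -1, 0, 115, 0, 0, 0, -1, 0, 115, 0, 0, 0],
)

```text
clock: 13.08
ee_pos: [445.0, -318.9, 107.7]
tcp_rot: [[-0.17, 0.985, -0.001], [0.985, 0.17, 0.001], [0.002, -0.001, -1.0]]
contact_force: [-1.0, 0.1, -2.0]
opening: 0.381
```

Call:
arm_command(
  targets=[0, 0, 1, 0, 0, 0, 0, 0, 3, 0, 0, 0, 0, 0, 5, 0, 0, 0, 0, 0, 6.5, 0, 0, 0, 0, 0, 6.5, 0, 0, 0],
)

```text
clock: 13.5
ee_pos: [445.0, -318.9, 101.1]
tcp_rot: [[-0.17, 0.985, -0.001], [0.985, 0.17, 0.001], [0.001, -0.001, -1.0]]
contact_force: [0.2, 0.2, -2.2]
opening: 0.383
```

Call:
arm_command(
  targets=[0, 0, 0.5, 0, 0, 0, 0, 0, 1, 0, 0, 0, 0, 0, 1.5, 0, 0, 0, 0, 0, 1.5, 0, 0, 0],
)

```text
clock: 13.83
ee_pos: [444.9, -318.9, 99.6]
tcp_rot: [[-0.17, 0.985, -0.001], [0.985, 0.17, 0.001], [0.001, -0.001, -1.0]]
contact_force: [-0.1, -1.0, -1.8]
opening: 0.384
```

Call:
arm_command(
  targets=[0, 0, 0.7, 0, 0, 0, 0, 0, 1.4, 0, 0, 0, 0, 0, 2, 0, 0, 0, 0, 0, 2, 0, 0, 0],
)

```text
clock: 14.17
ee_pos: [445.0, -319.0, 99.1]
tcp_rot: [[-0.17, 0.985, -0.001], [0.985, 0.17, 0.001], [0.001, -0.001, -1.0]]
contact_force: [-6.1, 5.0, 32.4]
opening: 0.384
```

Call:
arm_command(
  targets=[0, 0, 0, 0, 0, 0, 0, 0, 0, 0, 0, 0],
)

```text
clock: 14.33
ee_pos: [445.2, -319.1, 99.6]
tcp_rot: [[-0.17, 0.985, -0.0], [0.985, 0.17, 0.0], [0.0, -0.0, -1.0]]
contact_force: [-0.2, -0.3, -2.1]
opening: 0.382
```

Call:
arm_command(
  targets=[0, 0, 0, 0, 0, 0, 0, 0, 0, 0, 0, 0, 0, 0, 0, 0, 0, 0, 0, 0, 0, 0, 0, 0, 0, 0, 0, 0, 0, 0],
  gripper=0.58,
)

```text
clock: 14.75
ee_pos: [445.2, -319.1, 99.4]
tcp_rot: [[-0.17, 0.985, -0.0], [0.985, 0.17, 0.0], [0.0, -0.0, -1.0]]
contact_force: [-0.4, 0.3, -0.1]
opening: 0.581
```

Call:
arm_command(
  targets=[0, 0, -5, 0, 0, 0, 0, 0, -15, 0, 0, 0, 0, 0, -35, 0, 0, 0, 0, 0, -65, 0, 0, 0, 0, 0, -100, 0, 0, 0, 0, 0, -130, 0, 0, 0, 0, 0, -140, 0, 0, 0, 0, 0, -140, 0, 0, 0],
)

```text
clock: 15.42
ee_pos: [446.5, -320.1, 243.2]
tcp_rot: [[-0.17, 0.985, 0.004], [0.985, 0.17, -0.003], [-0.004, 0.004, -1.0]]
contact_force: [1.0, 0.1, 0.2]
opening: 0.579
```

Run:
```python
from h import *
s=bot.observe(); print(s['ee_pos'],s['opening'],s['contact_force'])
snap('wrist','w7'); snap('side','side1')
w,im=cloud('w7'); h=im.astype(int)
f=(h[...,0]-h[...,2]>50)&(w[...,2]>82)&(w[...,2]<105)&(w[...,1]>-400); p=w[f]; print('rack top',f.sum(),cv2.minAreaRect(p[:,:2].astype(np.float32)),np.median(p,0))
f=(h[...,0]-h[...,2]>50)&(w[...,2]>15)&(w[...,2]<40)&(w[...,1]>-400); p=w[f]; print('ear',f.sum(),np.median(p,0),np.std(p[:,2]))
f=(h[...,2]-h[...,0]>60)&(w[...,2]>100)&(w[...,2]<125)&(w[...,1]>-400); p=w[f]; print('caps',f.sum(),np.percentile(p[:,2],[5,50,95]))
a=np.radians(-6.7)
delta(446,-290,245,68); delta(446,11,200,68); delta(446,11,200,67.4)
```

```text
[ 446.45396196 -320.11368405  243.19492767] 0.5790111930012662 [1.03079427 0.06086821 0.23314915]
rack top 1354 ((443.3434143066406, -318.91796875), (32.93396759033203, 82.24945068359375), 9.56434154510498) [ 439.8139467  -315.01078983   91.36733214]
ear 955 [ 399.88483447 -326.14601974   27.36121385] 0.7908965810056254
caps 1723 [102.5092689  105.21548671 111.16539495]
row [28.5, 5.8, -5.2, 0.0004, 0.0002, 0.5546] q [-0.68  0.36  1.85  0.    0.93 -0.85] clk 15.52
row [325.2, 56.9, 39.7, 0.0004, 0.0002, 0.5546] q [-0.68  0.36  1.85  0.    0.93 -0.85] clk 15.52
row [325.2, 56.9, 39.7, 0.0004, 0.0002, 0.5651] q [-0.68  0.36  1.85  0.    0.93 -0.85] clk 15.52
```

View pics/w7.png

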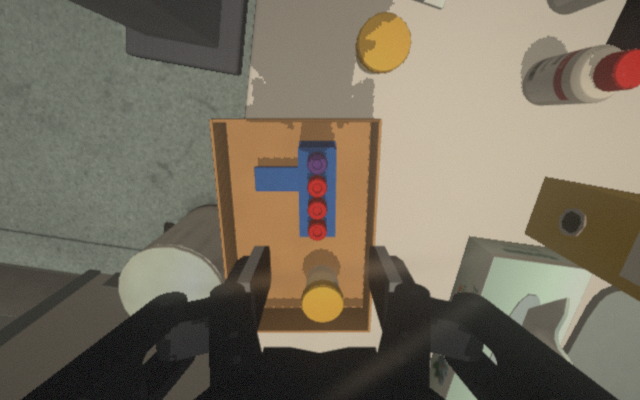

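The carrier stands upright in the free half of the tray, at (317,195), ear flat at z 27, and the cup is untouched. 9 pictures viewed. Back to the grip.

Call:
arm_command(
  targets=[32, 6, 0, 0, 0, 0.06, 65, 12, 0, 0, 0, 0.12, 98, 17, 0, 0, 0, 0.18, 131, 23, 5, 0, 0, 0.24, 164, 29, 10, 0, 0, 0.3, 197, 35, 15, 0, 0, 0.36, 230, 40, 20, 0, 0, 0.42, 263, 46, 25, 0, 0, 0.48, 296, 52, 30, 0, 0, 0.55, 315, 55, 35, 0, 0, 0.565],
  gripper=0.38,
)

```text
clock: 16.35
ee_pos: [444.4, 3.3, 203.2]
tcp_rot: [[0.388, 0.922, -0.002], [0.922, -0.388, 0.0], [-0.001, -0.002, -1.0]]
contact_force: [0.9, -0.2, 0.1]
opening: 0.376
```

Run:
```python
from h import *
snap('wrist','w8'); w,im=cloud('w8'); b=im.astype(int); red=(b[...,2]>110)&(b[...,1]<70)&(b[...,0]<70)
k=red&(w[...,2]>95)&(w[...,2]<130)&(w[...,0]<485)&(w[...,1]>-30)&(w[...,1]<60); p=w[k]; print('grip',k.sum(),cv2.minAreaRect(p[:,:2].astype(np.float32)),np.median(p,0))
delta(446,11.3,117,67.5)
```

```text
grip 911 ((445.0031433105469, 11.083677291870117), (46.95244598388672, 12.731413841247559), 68.9876480102539) [446.23855237  15.09958427 117.71781884]
row [6.8, -0.2, 85.4, -0.0036, 0.0006, -0.0034] q [-0.06  0.27  2.11  0.    0.77  0.34] clk 16.4
```

Call:
arm_command(
  targets=[7, 0, 25, -0.003, 0, 0, 7, 0, 45, -0.003, 0, 0, 7, 0, 62, -0.003, 0, 0, 7, 0, 74, -0.003, 0, 0, 7, 0, 82, -0.003, 0, 0, 7, 0, 85.5, -0.003, 0, 0, 7, 0, 85.5, -0.003, 0, 0],
)

```text
clock: 16.98
ee_pos: [445.6, 11.3, 116.0]
tcp_rot: [[0.386, 0.923, -0.003], [0.923, -0.386, -0.0], [-0.001, -0.003, -1.0]]
contact_force: [0.1, 0.4, 0.4]
opening: 0.378
```

Call:
arm_command(
  targets=[0, 0, 0, 0, 0, 0, 0, 0, 0, 0, 0, 0, 0, 0, 0, 0, 0, 0, 0, 0, 0, 0, 0, 0, 0, 0, 0, 0, 0, 0],
  gripper=0,
)

```text
clock: 17.4
ee_pos: [445.9, 11.2, 116.4]
tcp_rot: [[0.386, 0.923, -0.002], [0.923, -0.386, -0.0], [-0.001, -0.002, -1.0]]
contact_force: [1.0, -3.0, 1.8]
opening: 0.148
```

Call:
arm_command(
  targets=[0, 0, -0.8, 0, 0, 0, 0, 0, -1.6, 0, 0, 0, 0, 0, -2.2, 0, 0, 0, 0, 0, -2.2, 0, 0, 0],
)

```text
clock: 17.73
ee_pos: [445.8, 11.2, 118.6]
tcp_rot: [[0.386, 0.923, -0.002], [0.923, -0.386, -0.0], [-0.001, -0.002, -1.0]]
contact_force: [1.9, -2.1, -9.4]
opening: 0.151
```

Call:
arm_command(
  targets=[0, 0, 0, 0, 0, 0.11, 0, 0, 0, 0, 0, 0.22, 0, 0, 0, 0, 0, 0.33, 0, 0, 0, 0, 0, 0.44, 0, 0, 0, 0, 0, 0.55, 0, 0, 0, 0, 0, 0.66, 0, 0, 0, 0, 0, 0.77, 0, 0, 0, 0, 0, 0.88, 0, 0, 0, 0, 0, 0.99, 0, 0, 0, 0, 0, 1.1],
)

```text
clock: 18.57
ee_pos: [446.4, 10.8, 118.7]
tcp_rot: [[0.998, 0.069, -0.001], [0.069, -0.998, -0.001], [-0.001, 0.001, -1.0]]
contact_force: [3.5, -9.6, -8.9]
opening: 0.154
```

Run:
```python
from h import *
s=bot.observe(); print(s['ee_pos'],s['opening'],s['contact_force'],s['wrist_torque'])
delta(446.3,10.8,s['ee_pos'][2],-6.7)
```

```text
[446.42105283  10.79156037 118.69480233] 0.15398990760965248 [ 3.49340247 -9.55545267 -8.8818989 ] [-1.8345943  -0.59548453  0.03002481]
row [-0.1, -0.0, 0.0, 0.0009, 0.001, 0.1865] q [-0.04  0.42  2.18 -0.    0.55  1.46] clk 18.57
```

Call:
arm_command(
  targets=[0, 0, 0, 0, 0, 0.1, 0, 0, 0, 0, 0, 0.187, 0, 0, 0, 0, 0, 0.187, 0, 0, 0, 0, 0, 0.187],
)

```text
clock: 18.9
ee_pos: [446.5, 10.5, 118.6]
tcp_rot: [[0.993, -0.118, -0.001], [-0.118, -0.993, -0.001], [-0.001, 0.001, -1.0]]
contact_force: [1.4, -7.6, -8.4]
opening: 0.15
```

Call:
arm_command(
  targets=[0, 0, 3, 0, 0, 0, 0, 0, 6, 0, 0, 0, 0, 0, 10, 0, 0, 0, 0, 0, 13, 0, 0, 0, 0, 0, 15, 0, 0, 0, 0, 0, 16, 0, 0, 0, 0, 0, 16, 0, 0, 0],
)

```text
clock: 19.48
ee_pos: [446.5, 10.4, 102.2]
tcp_rot: [[0.993, -0.118, -0.001], [-0.118, -0.993, -0.001], [-0.001, 0.001, -1.0]]
contact_force: [1.2, -4.6, -6.3]
opening: 0.154
```

Call:
arm_command(
  targets=[0, 0, 1.3, 0, 0, 0, 0, 0, 1.3, 0, 0, 0],
)

```text
clock: 19.65
ee_pos: [446.6, 10.4, 100.7]
tcp_rot: [[0.993, -0.117, -0.001], [-0.117, -0.993, -0.001], [-0.001, 0.002, -1.0]]
contact_force: [0.6, -4.2, -4.6]
opening: 0.152
```

Call:
arm_command(
  targets=[0, 0, 0, 0, 0, 0, 0, 0, 0, 0, 0, 0, 0, 0, 0, 0, 0, 0, 0, 0, 0, 0, 0, 0],
  gripper=0.38,
)

```text
clock: 19.98
ee_pos: [446.6, 10.5, 100.8]
tcp_rot: [[0.993, -0.118, -0.001], [-0.118, -0.993, -0.001], [-0.001, 0.001, -1.0]]
contact_force: [0.5, 0.3, -0.4]
opening: 0.377
```

Call:
arm_command(
  targets=[0, 0, -6, 0, 0, 0, 0, 0, -18, 0, 0, 0, 0, 0, -40, 0, 0, 0, 0, 0, -75, 0, 0, 0, 0, 0, -110, 0, 0, 0, 0, 0, -150, 0, 0, 0, 0, 0, -170, 0, 0, 0, 0, 0, -170, 0, 0, 0],
)

```text
clock: 20.65
ee_pos: [448.8, 10.7, 275.7]
tcp_rot: [[0.993, -0.117, 0.007], [-0.117, -0.993, -0.002], [0.007, 0.001, -1.0]]
contact_force: [0.8, -0.3, 1.2]
opening: 0.384
```

Run:
```python
from h import *
snap('wrist','w9'); snap('top','top2'); w,im=cloud('w9'); b=im.astype(int); red=(b[...,2]>110)&(b[...,1]<70)&(b[...,0]<70)
k=red&(w[...,2]>80)&(w[...,2]<130)&(w[...,0]<480)&(w[...,1]>-30)&(w[...,1]<60); p=w[k]; print('grip',k.sum(),cv2.minAreaRect(p[:,:2].astype(np.float32)),np.median(p,0))
s=bot.observe(); print(s['ee_pos'],s['contact_force'],s['clock'])
w,im=cloud('top2')
k=(w[...,2]>90)&(w[...,2]<130); k[:190]=0;k[230:]=0;k[:,:215]=0;k[:,260:]=0; p=w[k]; print('white',cv2.minAreaRect(p[:,:2].astype(np.float32)))
h=im.astype(int)
for n,(u0,u1) in {'cup':(435,480),'cup2':(355,380)}.items():
    q=np.zeros_like(k); q[205:240,u0:u1]=1; f=q&(h[...,0]<90)&(h[...,2]>150)&(w[...,2]>50)&(w[...,2]<70); print(n,w[f].mean(0))
f=(h[...,0]-h[...,2]>50)&(w[...,2]>85)&(w[...,1]<-250)&(w[...,1]>-400); print('blue',f.sum(),cv2.minAreaRect(w[f][:,:2].astype(np.float32)),np.percentile(w[f][:,2],[5,50,95]))
A=cv2.resize(im[165:275,210:480],(800,326),interpolation=cv2.INTER_CUBIC); B=cv2.resize(np.load('pics/w9.npz')['im'][60:300,100:540],(500,273))
cv2.imwrite('pics/fin.png',np.vstack([A,np.hstack([B,np.zeros((273,300,3),np.uint8)])]))
```

```text
grip 455 ((445.8379211425781, 9.416157722473145), (12.886174201965332, 47.893714904785156), 82.9941177368164) [446.57802508  10.43806659 101.84729542]
[447.05579608  10.72676646 271.88772753] [-1.11013307 -1.01341593 -0.31373881] 20.75
white ((532.7928466796875, 222.85018920898438), (76.61305236816406, 34.91039276123047), 82.60955810546875)
cup [ 474.82101814 -451.87497407   61.22641293]
cup2 [ 483.06894227 -178.4155179    58.52863462]
blue 160 ((445.6620788574219, -317.64447021484375), (33.704097747802734, 82.38928985595703), 9.218250274658203) [86.04781886 90.79843421 97.49841501]
```

View pics/fin.png

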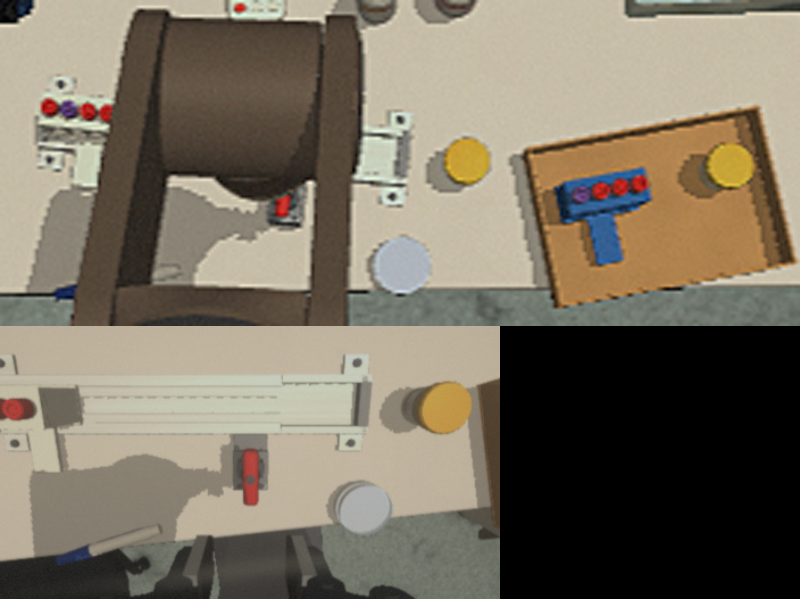

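The final picture shows the grip back across the slot at (250,478), with its top at z 101.8, the same as at the start. Blue stands upright in the tray at (603,190). The other things are where they were. Handing in.

```bash
python3 -c "
from bench import bot
print(bot.job_done(), bot.observe()['clock'])"
```

```text
the job is handed in; nothing more can be done
the job is handed in; nothing more can be done
```

The blue carrier is unloaded and stands upright in the free half of the tray. The plunger is back home, so the white carrier stays in the rail. I handed the job in at about 21 s and viewed 10 pictures.

**What I did:**
- I pulled up the red grip and turned it about 1.3 rad, and it stayed out.
- I gripped the blue rack high, so the gripper's knuckles cleared the turned-out grip.
- I slid it 117 mm to the pocket with almost no force, lifted it out and set it in the tray, where the wrist force read 32 N at touchdown.
- I then turned the grip back and lowered it.

**Last checks:**
- **Grip:** it is across the slot again, with its top at z 101.8 mm, the same as at the start.
- **Blue carrier:** it is aligned with the tray, with its rack top and ear at or within a few mm of the heights expected for standing upright.
- **Cups:** both yellow cups are within 1 mm of where they started.
- **White carrier:** the arm hid part of it in the final top view, so its fit came out about 8 mm short and 4 mm off. Its visible end looked unmoved and nothing touched it.
- **Other items:** I checked these only by eye in the pictures, and none looked moved.

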